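Clamp the test disc and hold the lever level

TASK

Set the round steel disc fully down into the round nest of the clamping stage and let go of it. Then press the spring-loaded lever down with the fingers (its black pad is the place to press) until the lever is level, never down to its bottom stop, and finish while still holding it level: do not let go. Leave the square block, the timer and the tape roll where they are.

Things in the scene. Friction and masses are not known exactly. Their poses are not given: they have to be found in the camera images.
- disc_center (a point): centre of the loose round plain steel disc, 40 mm in diameter and 20 mm high, lying flat on the worktop (centre 10 mm above its underside), about 0.1 to 0.2 kg; can be gripped across its diameter in any direction
- disc: the same disc; origin at the centre of its underside, z along its axis (up); its yaw means nothing
- coupon_center (a point): centre of a loose square plain steel block, 38 x 38 x 20 mm, a bystander like the disc but square: leave it alone
- nest (a point): centre of the floor of the round nest (blind hole 42 mm in diameter, 2 mm chamfer, 8 mm deep) in the fixed grey stage. Floor 22 mm, stage top 30 mm above the worktop; a seated disc stands 12 mm out, its centre 10 mm above this point. Axes are the stage's: +x to the clamp bar at the back, +y away from the lever. A square nest lies 70 mm to -y (stays empty)
- tongue (a point): front end of the 14 mm wide dark clamp tongue behind the round nest, mid-width, on its underside, 44 mm above the worktop; top at 50 mm. Lever up: 40 mm in +x from the nest axis, so grip the disc across the stage's y when setting it down. The lever slides it 104 mm per rad in -x over the disc, 2 mm above a seated one; a badly seated disc blocks it
- lever_hinge (a point): the lever's hinge axis (along the stage's y), 50 mm above the worktop; same axes as nest. The lever runs from here toward the stage's -x, beside the square nest: from the nest axis the hinge lies +50 mm in x and -145 mm in y
- pad_top (a point): centre of the top face of the black pad on the lever's free end, where to press; pad 32 x 28 x 14 mm. This point is 110 mm from the hinge along the lever, 7 mm above its centre line; about 84 mm above the worktop untouched, 57 at level, 40 at the bottom stop. A thin steel gauge plate beside the lever arm is as high (56 mm) as the arm's top when level
- lever_angle (a joint): lever angle in rad: 0 = up (untouched, rising 0.25 rad toward the pad), 0.25 = level, 0.40 = bottom stop. Grows as the pad is pressed down. A spring pushes it back up: at the pad about 3 N to start and about 6 N at level
- clamp_lever: the steel lever with its black pad; origin on the hinge axis, -x along the lever to the pad, z square to it (up when level)
- timer: loose white countdown timer, 58 x 66 x 19 mm, bystander; origin at the centre of its underside
- tape_roll: loose roll of tape, 46 mm in diameter, 25 mm high, bystander; origin at the centre of its underside

How it is judged (in metres and radians):
On the way:
1. the disc is fully seated in the round nest and released, with the lever still up (horizontal distance between disc_center and nest below 0.003 m and z of disc_center in the frame of nest below 0.0125 m and angle between disc's own z axis and vertical below 0.06 rad and contact force between disc and the fingers below 0.2 N and value of joint lever_angle below 0.08 rad), for 0.2 s.
At the end, for the whole second after the job is handed in: Through the last second the disc sits in the round nest (within 3 mm of its axis, down to within 2.5 mm of the floor, flat within 0.06 rad) untouched by the robot, and the fingers press the lever with more than 2 N, keeping the lever level within 0.06 rad (joint 0.19 to 0.31) (horizontal distance between disc_center and nest below 0.003 m and z of disc_center in the frame of nest below 0.0125 m and angle between disc's own z axis and vertical below 0.06 rad and contact force between disc and the arm below 0.2 N and contact force between disc and the fingers below 0.2 N and value of joint lever_angle between 0.19 and 0.31 rad and contact force between clamp_lever and the fingers above 2 N); the arm keeps its last pose, push and grip.
It fails at once if the lever is pushed to its bottom stop (beyond 0.37 rad) (value of joint lever_angle above 0.37 rad).
It fails at once if the square block, timer or tape roll is moved by more than 25 mm (distance of any of coupon_center, timer, tape_roll from where it was at the start of the episode above 0.025 m).
It also fails if it takes over 40 s, if anything falls off the work surface, if the arm or the gripper's body presses on something with over 40 N, if the wrist force passes 120 N, or if a joint passes its speed limit or range.

ROBOT

A 6-joint arm with a two-finger parallel gripper is mounted at the origin on a cart in front of the work surface, level with it; the furniture and walls round the work are solid. World frame = base frame: x ahead of the robot, y to its left, z up, the work surface at z = 0. Lengths are in m, angles in degrees, forces in N, time in s.
With the tool pointing down it reaches from about 0.3 to 0.75 m from the base axis. Payload 8.5 kg.
Tool frame: the origin (TCP) lies midway between the tips of the shut fingers; the grasp point (between the pads) lies 19 mm behind it; z points along the fingers, y is the direction in which the jaws open and shut (so a half turn about z gives the same grasp; the last joint's range is limited). The gripper opens to 85 mm and grips with 20 to 120 N. Pads are 22 mm wide; open, the fingers measure 114 mm over their backs; the gripper's body (76 mm by 85 mm) begins 54 mm behind the grasp point. The pads swing forward as they close: fully open they stand 13 mm farther back than shut.
Start: joints at [61.003, 21.807, 74.336, -0, 83.858, -12.336], TCP at [0.158, 0.527, 0.231] pointing down, gripper open.
Joint ranges: [-178.18, 178.18], [-50.72, 133.34], [12.68, 142.11], [-81.47, 261.47], [9.98, 163.14], [-165.26, 165.26]. Speed limits (degrees/s): [136.94, 136.94, 180, 180, 180, 180].

INTERFACE

Orientations are given as a 3x3 rotation matrix whose columns are the frame's x, y, z axes.
In Python, from workcell import robot, imaging gives the robot as it stands.
- The arm moves only by the tool arm_command, never from a script. Its argument "motion" is a list of rows, each a list of 7 numbers: the shift along the tool's x, y, z in mm, then the turn, a rotation vector about the tool's x, y, z in degrees, then the closure in counts, from 0 (fully open) to 255 (shut). In form: [[x, y, z, rx, ry, rz, jaw], ...]. A call has 1 to 5 rows; each row is the pose to reach, as a shift and turn from the pose measured when the call began, along the tool's axes at that moment; what a row does not reach only later rows make up. A row lasts 1/10 s, in which the tool goes at most 50 mm and 8.59 degrees, less where a joint would pass 70% of its speed; a pose out of reach is approached as far as the arm can. A call with a gripper value outside its range is refused whole. The fingers move at their own pace and stop on an object; "grip_force" is the grip in N (left out, the last holds). Time passes only in rows, so rows that repeat a pose let the fingers close. It gives the time, the measured TCP pose, the force and the opening at its end, in the units of the state.
- robot.get_state(): the state, without advancing time (a new reading comes with each control period).
- imaging.grab_frame(name): name is "side" or "top" or "wrist"; returns a dict with "img" (384x512x3 uint8, red, green, blue), "intrinsics" (3x3 intrinsics, pixels), "T" (4x4, takes a point from camera to world coordinates). Camera axes: x right, y up, looking along -z (the intrinsics and any distortion apply to the point x, -y, -z); pixel columns grow to the right and rows downward; lengths in m; the calibration is good to about 2 mm. A picture is of the moment at which its call begins. There is no depth.
- robot.hand_in(): hands the job in, once; it reports no verdict.
The state is a dict: "t": time; "qpos": joint angles; "qd": joint speeds; "effort": joint torques, N m; "eef_pos": TCP position; "tcp_rot": TCP orientation; "wrist_force": force on the tool from outside, world axes, zero at the start; "moment": the same for the moment, N m; "width": finger opening in m.
Only numpy, scipy, OpenCV 4.12 (cv2) and the standard library are available. Lean on these libraries where they do the work, as an engineer would, in place of code of your own. Each camera call takes 0.05 s, during which the arm holds its last target.

## Working session

There is one attempt and no reset: what is moved stays moved. The work goes in short steps, Python scripts to look and compute and a tool call to move; the robot and the scene stay as the last step left them, time stands still between calls to the robot, and variables do not carry over. Pictures are saved under pics/ and viewed, and the job is handed in when it is done.

Besides the shell and the picture viewer there is one more tool, called in YAML: its name, and indented under it one key for each argument. arm_command: Moves the arm, as the interface text tells. Its arguments: {"type":"object","properties":{"motion":{"type":"array","items":{"type":"array","items":{"type":"number"}}},"grip_force":{"type":"number"}},"required":["motion"]}

```bash
mkdir -p pics
python3 - <<'E'
from workcell import robot, imaging
import cv2,numpy as np
s=robot.get_state();print(s)
for n in("top","side","wrist"):
    f=imaging.grab_frame(n);cv2.imwrite(f"pics/{n}0.png",f["img"][:,:,::-1]);print(n,f["intrinsics"].round(1).tolist(),f["T"].round(3).tolist(),[k for k in f])
E
```

```text
{'t': 0.0, 'qpos': array([ 6.10024831e+01,  2.18437900e+01,  7.43871495e+01, -1.07213576e-04,
        8.38570038e+01, -1.23352187e+01]), 'qd': array([-0.03256275, -0.01473982,  0.10813688, -0.09785546,  0.02677686,
        0.05320336]), 'effort': array([-3.05786916e-04, -4.48477149e+01, -2.31274098e+01, -2.70018427e-04,
        4.91604078e-03, -2.46758867e-05]), 'eef_pos': array([0.15755057, 0.52663895, 0.23067143]), 'tcp_rot': array([[-9.58011314e-01,  2.86729440e-01, -7.42448423e-04],
       [ 2.86730216e-01,  9.58010427e-01, -1.34338718e-03],
       [ 3.26084678e-04, -1.49986251e-03, -9.99998822e-01]]), 'wrist_force': array([-0.43372603,  0.30810437,  0.35367355]), 'moment': array([ 0.01897729, -0.03792098, -0.02694601]), 'width': 0.08537821372003251}
top [[434.4, 0.0, 259.5], [0.0, 434.4, 195.4], [0.0, 0.0, 1.0]] [[0.014, 0.994, -0.106, 0.43], [-1.0, 0.013, -0.014, -0.08], [-0.012, 0.106, 0.994, 1.417], [0.0, 0.0, 0.0, 1.0]] ['img', 'intrinsics', 'T']
side [[358.7, 0.0, 257.1], [0.0, 358.7, 192.9], [0.0, 0.0, 1.0]] [[-0.999, 0.023, -0.048, 0.539], [-0.053, -0.564, 0.824, 0.734], [-0.008, 0.825, 0.565, 0.621], [0.0, 0.0, 0.0, 1.0]] ['img', 'intrinsics', 'T']
wrist [[279.8, 0.0, 250.6], [0.0, 279.8, 189.0], [0.0, 0.0, 1.0]] [[0.286, -0.921, -0.265, 0.091], [0.958, 0.275, 0.081, 0.548], [-0.001, -0.277, 0.961, 0.373], [0.0, 0.0, 0.0, 1.0]] ['img', 'intrinsics', 'T']
```

View pics/top0.png

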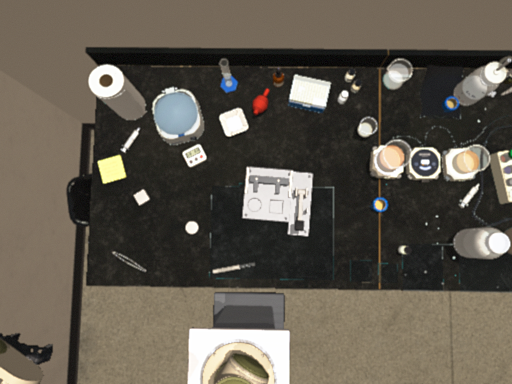

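View pics/side0.png

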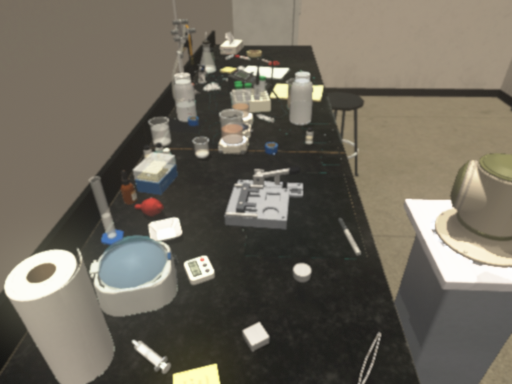

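View pics/wrist0.png

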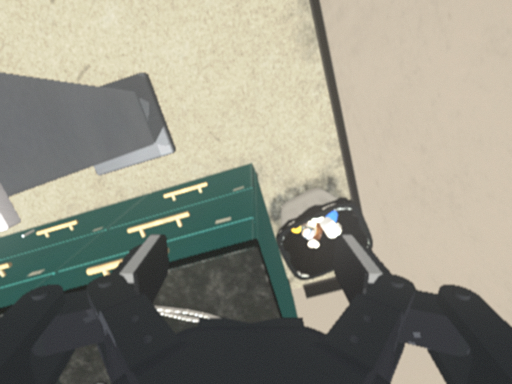

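The top view shows the disc at about (192,228), the square block at (141,197) and the stage around (277,200), with its lever on the right. I'll zoom in next.

Run:
```python
import cv2
a=cv2.imread("pics/top0.png")[160:240,125:325];cv2.imwrite("pics/topz.png",cv2.resize(a,None,fx=4,fy=4,interpolation=cv2.INTER_CUBIC))
a=cv2.imread("pics/side0.png")[160:290,215:320];cv2.imwrite("pics/sidez.png",cv2.resize(a,None,fx=4.5,fy=4.5,interpolation=cv2.INTER_CUBIC))
```

```text
(no output)
```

View pics/topz.png

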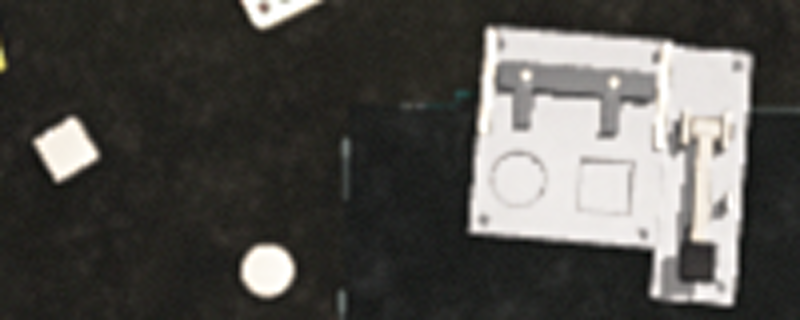

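View pics/sidez.png

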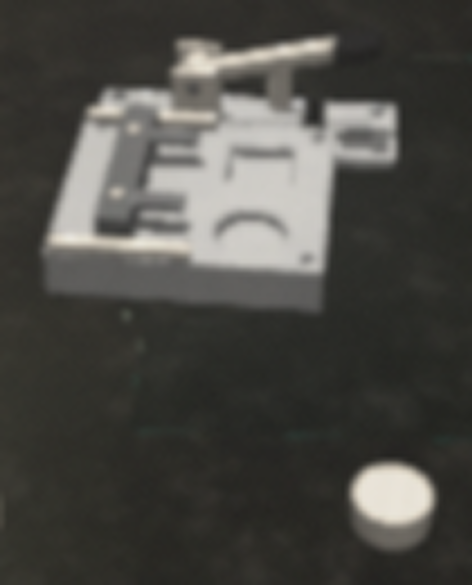

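```bash
cat > h.py <<'E'
from workcell import robot, imaging
import cv2,numpy as np
def ray(f,u,v):
    K=f["intrinsics"];T=f["T"]
    d=np.array([(u-K[0,2])/K[0,0],-(v-K[1,2])/K[1,1],-1.0]);return T[:3,3],T[:3,:3]@d
def onz(f,u,v,z):
    o,d=ray(f,u,v);return o+d*(z-o[2])/d[2]
def proj(f,p):
    T=f["T"];c=T[:3,:3].T@(np.array(p)-T[:3,3]);K=f["intrinsics"]
    return K[0,0]*c[0]/-c[2]+K[0,2],K[1,1]*-c[1]/-c[2]+K[1,2]
def tool(dw):  # world shift(m)-> tool mm
    return robot.get_state()["tcp_rot"].T@np.array(dw)*1000
def save(n,f,crop=None,k=1):
    a=f["img"][:,:,::-1]
    if crop: a=a[crop[1]:crop[3],crop[0]:crop[2]]
    cv2.imwrite(f"pics/{n}.png",cv2.resize(a,None,fx=k,fy=k,interpolation=cv2.INTER_CUBIC))
def blob(f,box,th):
    x0,y0,x1,y1=box;g=cv2.cvtColor(f["img"],cv2.COLOR_RGB2GRAY)[y0:y1,x0:x1]
    m=(g>th).astype(np.uint8)
    n,l,s,c=cv2.connectedComponentsWithStats(m);i=1+np.argmax(s[1:,4]);return c[i]+[x0,y0],s[i]
E
python3 - <<'E'
from h import *
f=imaging.grab_frame("top");g=imaging.grab_frame("side")
c,s=blob(f,(180,215,205,240),120);print(c,s,onz(f,*c,.019))
c,s=blob(g,(287,258,318,288),200);print(c,s,onz(g,*c,.02))
Z=lambda x,y:((x+.5)/4-.5+125,(y+.5)/4-.5+160)
for n,p,z in[("nest",(518,180),.03),("sq",(606,187),.03),("BL",(488,28),.03),("FL",(470,233),.03),("pad",(697,262),.084),("hingebase",(705,130),.05)]:
    print(n,onz(f,*Z(*p),z).round(4))
Z=lambda x,y:((x+.5)/4.5-.5+215,(y+.5)/4.5-.5+160)
print("nest side",onz(g,*Z(252,241),.03))
E
```

```text
[191.42142857 227.05      ] [  5   6  14  13 140] [0.47307481 0.15660381 0.019     ]
[301.63087248 269.47651007] [  7   6  16  12 149] [0.47374455 0.15921576 0.02      ]
nest [ 0.5471 -0.0444  0.03  ]
sq [ 0.5424 -0.1149  0.03  ]
BL [ 0.6701 -0.0182  0.03  ]
FL [ 0.5042 -0.0067  0.03  ]
pad [ 0.4814 -0.1837  0.084 ]
hingebase [ 0.587  -0.1922  0.05  ]
nest side [ 0.54805158 -0.0327533   0.03      ]
```

Run:
```python
from h import *
s=robot.get_state();print(tool(np.array([.4735,.158,.16])-s["eef_pos"]),s["t"])
```

```text
[-408.34705635 -262.69649584   71.1480763 ] 0.25
```

arm_command:
  motion:
    - [-41,-26,7,0,0,-3,0]
    - [-82,-52,14,0,0,-6,0]
    - [-123,-79,21,0,0,-9,0]
    - [-164,-105,28,0,0,-11,0]
    - [-205,-131,35,0,0,-12.9,0]

```text
t: 0.75
eef_pos: [0.3173, 0.3409, 0.1959]
tcp_rot: [[-0.998, 0.064, -0.0], [0.064, 0.998, -0.0], [0.0, -0.0, -1.0]]
wrist_force: [0.7, 0.5, -0.9]
width: 0.0855
```

Run:
```python
from h import *
s=robot.get_state();print(s["eef_pos"],s["tcp_rot"].round(3).tolist(),tool(np.array([.4735,.158,.16])-s["eef_pos"]),s["t"])
```

```text
[0.31730243 0.34088955 0.1959482 ] [[-0.998, 0.064, -0.0], [0.064, 0.998, -0.0], [0.0, -0.0, -1.0]] [-167.56420137 -172.52257745   36.01029325] 0.75
```

arm_command:
  motion:
    - [-33,-34,7,0,0,0,0]
    - [-67,-69,14,0,0,0,0]
    - [-100,-103,21,0,0,0,0]
    - [-134,-138,28,0,0,0,0]
    - [-167,-172,36,0,0,0,0]

```text
t: 1.25
eef_pos: [0.4742, 0.1567, 0.1599]
tcp_rot: [[-0.998, 0.064, 0.0], [0.064, 0.998, -0.0], [-0.001, -0.0, -1.0]]
wrist_force: [0.6, 0.8, 0.1]
width: 0.0852
```

Run:
```python
from h import *
f=imaging.grab_frame("wrist");save("w1",f);s=robot.get_state();print(s["eef_pos"],s["t"],proj(f,(.4735,.158,.02)),f["T"].round(3).tolist())
```

```text
[0.47812496 0.15215343 0.15855399] 1.3 (np.float64(250.65438761637486), np.float64(177.30071335217374)) [[0.064, -0.959, -0.277, 0.405], [0.998, 0.061, 0.018, 0.162], [-0.0, -0.277, 0.961, 0.302], [0.0, 0.0, 0.0, 1.0]]
```

View pics/w1.png

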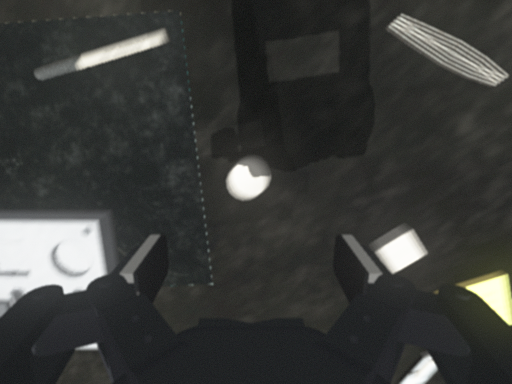

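Wrist view: the disc is at about (248,178), close to the prediction, and the round nest is at (75,258). I'll measure the disc from this view now the arm has settled.

Run:
```python
from h import *
f=imaging.grab_frame("wrist");save("w2",f,(200,120,300,230),6)
g=cv2.cvtColor(f["img"],cv2.COLOR_RGB2GRAY)[130:220,205:290]
for th in(60,80,100):
    m=(g>th).astype(np.uint8);n,l,s,c=cv2.connectedComponentsWithStats(m);i=1+np.argmax(s[1:,4]);print(th,s[i],c[i]+[205,130],onz(f,*(c[i]+[205,130]),.015))
s=robot.get_state();print(s["eef_pos"],s["t"],proj(f,s["eef_pos"]))
```

```text
60 [  31   20   41   42 1354] [256.37666174 170.93500739] [0.47207565 0.15947759 0.015     ]
80 [  32   21   40   41 1282] [256.31981279 171.18798752] [0.47234104 0.15940168 0.015     ]
100 [  32   22   39   40 1213] [256.29513603 171.4995878 ] [0.47267129 0.15935537 0.015     ]
[0.47581236 0.15469799 0.15887131] 1.35 (np.float64(252.71917133021918), np.float64(234.2867131878961))
```

View pics/w2.png

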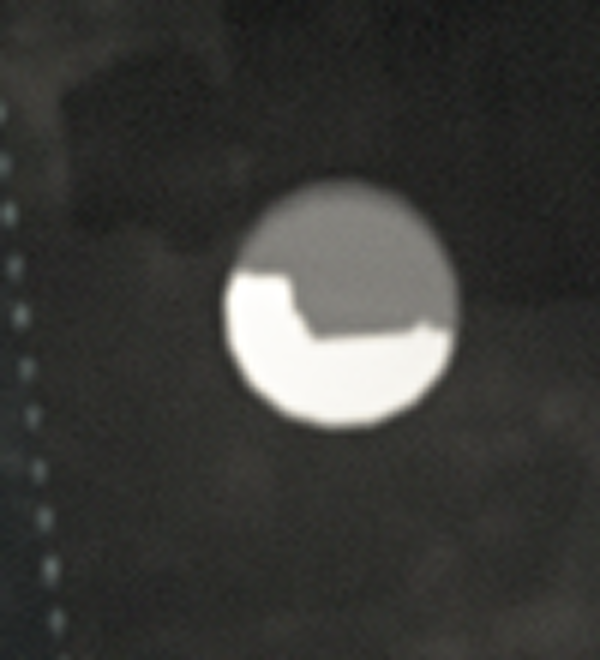

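Run:
```python
from h import *
s=robot.get_state();print(s["eef_pos"],tool(np.array([.4728,.1590,.06])-s["eef_pos"]))
```

```text
[0.47581236 0.15469799 0.15887131] [ 3.27478077  4.21147156 98.86686401]
```

arm_command:
  motion:
    - [3,4,40,0,0,0,0]
    - [3,4,70,0,0,0,0]
    - [3,4,90,0,0,0,0]
    - [3,4,99,0,0,0,0]
    - [3,4,99,0,0,0,0]

```text
t: 1.85
eef_pos: [0.4725, 0.1591, 0.0593]
tcp_rot: [[-0.998, 0.069, -0.002], [0.069, 0.998, -0.001], [0.002, -0.002, -1.0]]
wrist_force: [0.2, -1.1, 0.8]
width: 0.0856
```

Run:
```python
from h import *
f=imaging.grab_frame("wrist");save("w3",f)
for th in(60,80,100):
    c,s=blob(f,(190,120,320,250),th);print(th,s,c,onz(f,*c,.016))
s=robot.get_state();print(s["eef_pos"],s["t"],tool(np.array([.4725,.1590,.006])-s["eef_pos"]))
```

```text
60 [    0     0   130   130 16900] [254.5 184.5] [0.4535906  0.16418528 0.016     ]
80 [    0     0   130   130 16896] [254.5065696  184.51361269] [0.45360057 0.16418916 0.016     ]
100 [    0     0   130   130 11203] [246.74006962 201.33250022] [0.46538394 0.15798307 0.016     ]
[0.47311679 0.15904693 0.06022373] 1.9 [ 5.98598384e-01 -1.95983391e-02  5.42239474e+01]
```

View pics/w3.png

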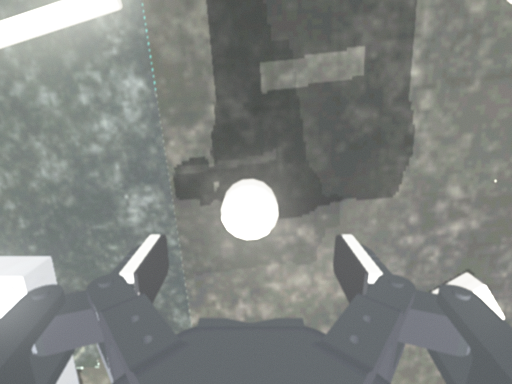

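Run:
```python
from h import *
im=cv2.imread("pics/w3.png",0)
f=imaging.grab_frame("wrist")
for th in(180,200,220):
    c,s=blob(f,(190,120,320,250),th);print(th,s,c,onz(f,*c,.018))
s=robot.get_state();print(s["eef_pos"],s["t"])
for z in(.01,.02,.06):print(proj(f,(s["eef_pos"][0],s["eef_pos"][1],z)))
```

```text
180 [  30   58   59   61 2827] [249.1697913  208.32897064] [0.47094059 0.15936992 0.018     ]
200 [  31   58   57   61 2786] [249.12311558 208.32663317] [0.47093664 0.15933743 0.018     ]
220 [  31   58   57   61 2747] [249.06589006 208.40298507] [0.47099055 0.15929347 0.018     ]
[0.47347731 0.15905373 0.06075597] 1.95
(np.float64(249.04821845262975), np.float64(207.86170919104194))
(np.float64(248.9535910942078), np.float64(212.76901942038688))
(np.float64(248.45874427071786), np.float64(238.4314379784896))
```

arm_command:
  motion:
    - [1.5,0,30,0,0,0,0]
    - [1.5,0,46,0,0,0,0]
    - [1.5,0,54,0,0,0,0]
    - [1.5,0,54.5,0,0,0,0]
    - [1.5,0,54.5,0,0,0,0]

```text
t: 2.45
eef_pos: [0.4727, 0.1592, 0.0072]
tcp_rot: [[-0.998, 0.069, 0.003], [0.069, 0.998, -0.001], [-0.003, -0.001, -1.0]]
wrist_force: [0.4, 0.7, 1.2]
width: 0.0853
```

Run:
```python
from h import *
f=imaging.grab_frame("wrist");save("w4",f)
f=imaging.grab_frame("side");save("s4",f,(250,200,370,310),6)
s=robot.get_state();print(s["eef_pos"],s["t"],s["wrist_force"])
```

```text
[0.47263161 0.15917746 0.0072099 ] 2.55 [-0.09158903 -1.02414232  0.72787054]
```

View pics/s4.png

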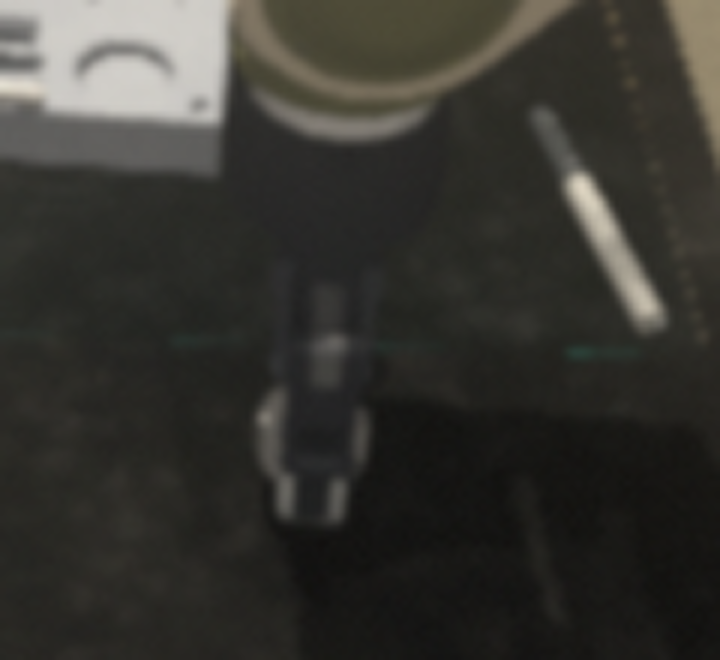

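The side view shows the finger centred on the disc in x. I'll close now.

arm_command:
  motion:
    - [0,0,1,0,0,0,170]
    - [0,0,1,0,0,0,170]
    - [0,0,1,0,0,0,170]
    - [0,0,1,0,0,0,170]
    - [0,0,1,0,0,0,170]
  grip_force: 40

```text
t: 3.05
eef_pos: [0.4727, 0.1592, 0.0067]
tcp_rot: [[-0.998, 0.069, 0.003], [0.069, 0.998, -0.001], [-0.003, -0.001, -1.0]]
wrist_force: [-2.0, -0.3, 6.0]
width: 0.0382
```

Run:
```python
from h import *
f=imaging.grab_frame("wrist");save("w5",f)
s=robot.get_state();print(s["eef_pos"],s["t"],s["wrist_force"],s["width"])
```

```text
[0.47271231 0.15919447 0.00670669] 3.1 [-0.64139629  0.21076257  6.750621  ] 0.03839068843540897
```

View pics/w5.png

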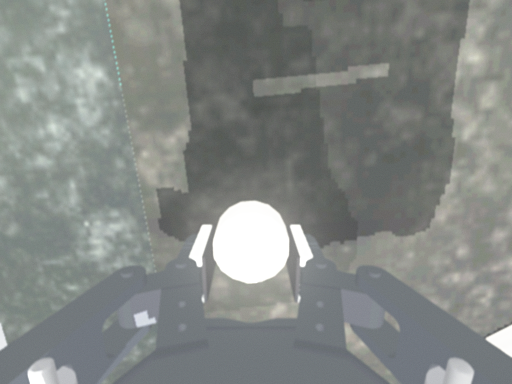

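arm_command:
  motion:
    - [0,0,-10,0,0,0,170]
    - [0,0,-30,0,0,0,170]
    - [0,0,-55,0,0,0,170]
    - [0,0,-70,0,0,0,170]
    - [0,0,-70,0,0,0,170]

```text
t: 3.6
eef_pos: [0.4734, 0.1594, 0.0788]
tcp_rot: [[-0.998, 0.069, 0.008], [0.069, 0.998, -0.001], [-0.008, -0.0, -1.0]]
wrist_force: [-0.3, 0.3, -1.8]
width: 0.0384
```

Run:
```python
from h import *
f=imaging.grab_frame("wrist");save("w6",f)
g=imaging.grab_frame("side");save("s6",g,(250,200,370,310),6)
s=robot.get_state();print(s["eef_pos"],s["t"],s["wrist_force"],s["width"])
```

```text
[0.47224282 0.15922113 0.07657613] 3.7 [ 0.58780466 -0.00744929 -2.30724882] 0.03842342585684838
```

View pics/w6.png

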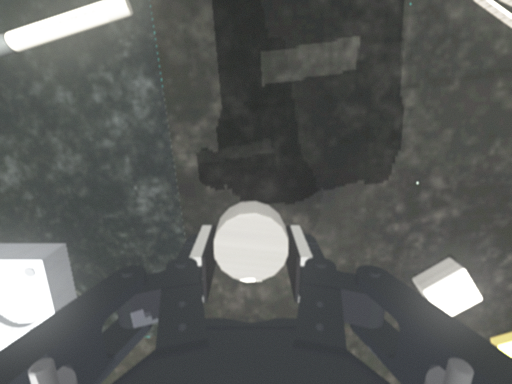

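View pics/s6.png

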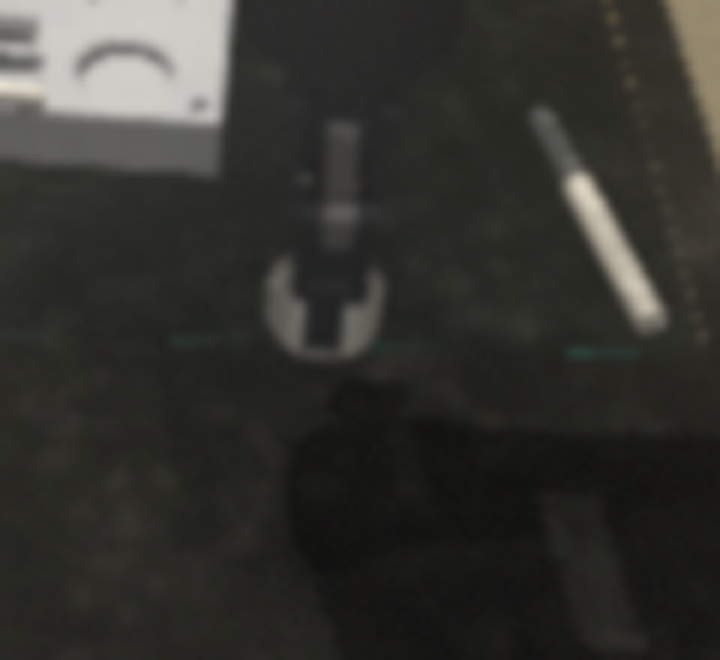

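The disc is held, with the fingertips roughly 10 mm above its underside. Next I'll go above and behind the nest to view it with the wrist camera.

Run:
```python
from h import *
s=robot.get_state();print(s["eef_pos"],tool(np.array([.607,-.04,.14])-s["eef_pos"]))
```

```text
[0.47224282 0.15922113 0.07657613] [-148.38455539 -189.50210315  -62.78629908]
```

arm_command:
  motion:
    - [-25,-32,-20,0,0,0,170]
    - [-55,-70,-35,0,0,0,170]
    - [-85,-108,-50,0,0,0,170]
    - [-115,-146,-60,0,0,0,170]
    - [-140,-180,-63,0,0,0,170]

```text
t: 4.2
eef_pos: [0.6004, -0.0321, 0.1401]
tcp_rot: [[-0.998, 0.069, 0.003], [0.069, 0.998, -0.001], [-0.003, -0.001, -1.0]]
wrist_force: [0.9, 0.1, -0.7]
width: 0.0387
```

arm_command:
  motion:
    - [-8,-9,0,0,0,0,170]
    - [-8,-9,0,0,0,0,170]
    - [-8,-9,0,0,0,0,170]
    - [-8,-9,0,0,0,0,170]

```text
t: 4.6
eef_pos: [0.6069, -0.0402, 0.1396]
tcp_rot: [[-0.998, 0.068, 0.002], [0.068, 0.998, -0.0], [-0.002, -0.0, -1.0]]
wrist_force: [0.5, 0.6, -2.2]
width: 0.0381
```

Run:
```python
from h import *
f=imaging.grab_frame("wrist");save("w7",f);np.save("w7T.npy",f["T"])
s=robot.get_state();print(s["eef_pos"],s["t"],s["wrist_force"],s["width"],s["tcp_rot"].round(4).tolist())
```

```text
[ 0.60703466 -0.0402323   0.13984091] 4.65 [-0.10495783  0.29906718 -2.07203648] 0.038159135829961895 [[-0.9977, 0.0679, 0.0023], [0.0679, 0.9977, -0.0006], [-0.0024, -0.0004, -1.0]]
```

View pics/w7.png

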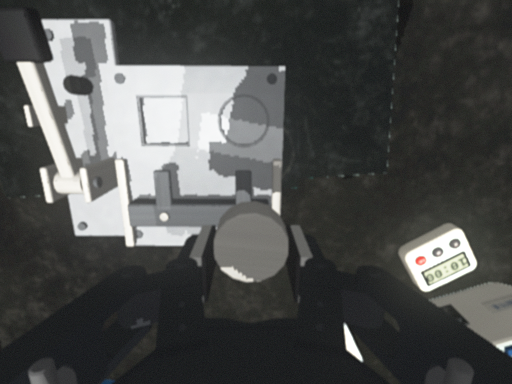

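The wrist view shows the whole stage: round nest at about (243,119), square nest at (164,121), pad at (22,35) and the held disc at (251,242). I'll zoom in on both for exact fits.

Run:
```python
import cv2,numpy as np
a=cv2.imread("pics/w7.png")
def z(c,k,gm,n):
    b=a[c[1]:c[3],c[0]:c[2]];b=cv2.resize(b,None,fx=k,fy=k,interpolation=cv2.INTER_CUBIC)
    b=(255*(b/255.)**gm).astype(np.uint8);return b
n=z((210,85,285,155),8,.8,0);cv2.imwrite("pics/w7n.png",n)
d=z((200,190,300,290),6,.6,0);cv2.imwrite("pics/w7d.png",d)
```

```text
(no output)
```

View pics/w7n.png

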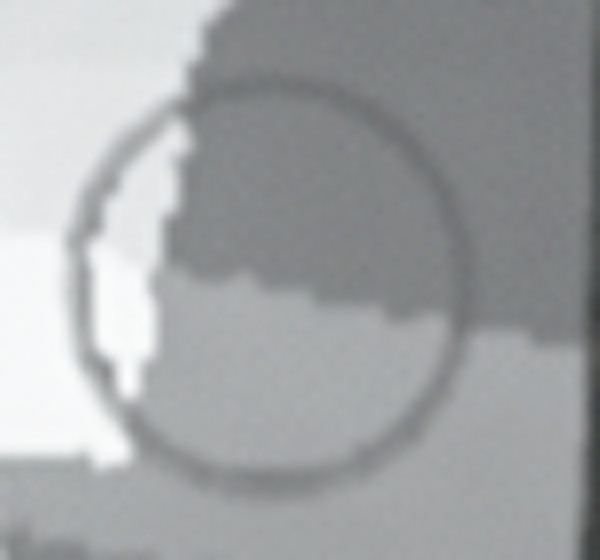

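View pics/w7d.png

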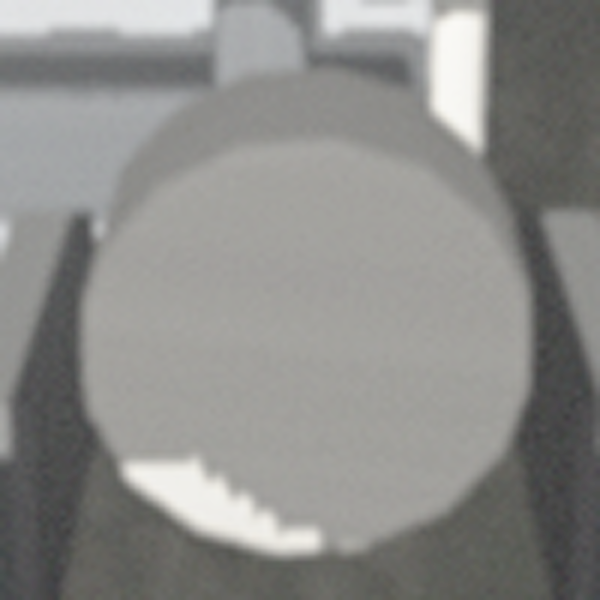

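Run:
```python
from h import *
f=imaging.grab_frame("wrist");print(np.abs(f["T"]-np.load("w7T.npy")).max());f["T"]=np.load("w7T.npy")
tcp=np.array([0.60703466,-0.0402323,0.13984091]);R=np.array([[-0.9977,0.0679,0.0023],[0.0679,0.9977,-0.0006],[-0.0024,-0.0004,-1.0]])
Zn=lambda x,y:(210+(x+.5)/8-.5,85+(y+.5)/8-.5)
Zd=lambda x,y:(200+(x+.5)/6-.5,190+(y+.5)/6-.5)
L,Rr,T,B=[onz(f,*Zn(*p),.03) for p in((66,284),(472,284),(269,72),(269,497))]
print("nest",np.linalg.norm(L-Rr),np.linalg.norm(T-B),(L+Rr)/2,(T+B)/2)
zt=tcp[2]+.0133
L,Rr,T,B=[onz(f,*Zd(*p),zt) for p in((82,345),(532,345),(307,138),(307,553))]
print("disc",np.linalg.norm(L-Rr),np.linalg.norm(T-B),(L+Rr)/2,(T+B)/2)
d=np.array([((L+Rr)/2)[0],((L+Rr)/2)[1],zt]);d[:2]=((T+B)/2)[:2];print("off tool mm",R.T@(d-tcp)*1000)
# stage yaw from edge holes/edges: right edge top(285,66),(273,..); top edge (112,66)-(285,66); tongue etc
for p in((113,66.5),(285,66.5),(139.5,96),(185.5,96)):print(onz(f,*p,.03))
```

```text
0.0005629368589514794
nest 0.04436781804819191 0.04517070778041116 [ 0.54719696 -0.04145404  0.03      ] [ 0.54782856 -0.0415008   0.03      ]
disc 0.03818622389936008 0.03908012343871185 [ 0.60533289 -0.03879484  0.15314091] [ 0.60612329 -0.03884724  0.15314091]
off tool mm [  0.97139502   1.3146735  -13.30292718]
[ 0.49672613 -0.1461886   0.03      ]
[ 0.50640548 -0.00353739  0.03      ]
[ 0.52127958 -0.12835046  0.03      ]
[ 0.52393934 -0.08913209  0.03      ]
```

Run:
```python
from h import *
s=robot.get_state();print(s["t"],s["eef_pos"],tool(np.array([.5487,-.0432,.055])-s["eef_pos"]))
```

```text
4.7 [ 0.6071793  -0.04040021  0.14003246] [58.39055818 -6.72307485 84.87361178]
```

arm_command:
  motion:
    - [25,-3,0,0,0,0,170]
    - [50,-6,5,0,0,0,170]
    - [58,-6.7,35,0,0,0,170]
    - [58.4,-6.7,65,0,0,0,170]
    - [58.4,-6.7,84,0,0,0,170]

```text
t: 5.2
eef_pos: [0.5475, -0.0422, 0.0545]
tcp_rot: [[-0.998, 0.067, 0.001], [0.067, 0.998, -0.0], [-0.001, -0.0, -1.0]]
wrist_force: [0.6, -0.6, -1.7]
width: 0.0381
```

arm_command:
  motion:
    - [0,0,0,0,0,0,170]
    - [0,0,0,0,0,0,170]

```text
t: 5.4
eef_pos: [0.5475, -0.0417, 0.055]
tcp_rot: [[-0.998, 0.066, 0.001], [0.066, 0.998, -0.0], [-0.001, -0.0, -1.0]]
wrist_force: [0.7, 0.8, -0.8]
width: 0.0383
```

Run:
```python
from h import *
f=imaging.grab_frame("wrist");save("w8",f,(190,130,310,300),4)
s=robot.get_state();print(s["eef_pos"],s["t"],s["wrist_force"],tool(np.array([.5487,-.0432,.037])-s["eef_pos"]))
f=imaging.grab_frame("side");save("s8",f,(220,170,320,250),7)
```

```text
[ 0.54796678 -0.04192214  0.05556344] 5.45 [ 0.23658646 -0.06979934 -1.29451965] [-0.76692362 -1.21775979 18.56611361]
```

View pics/w8.png

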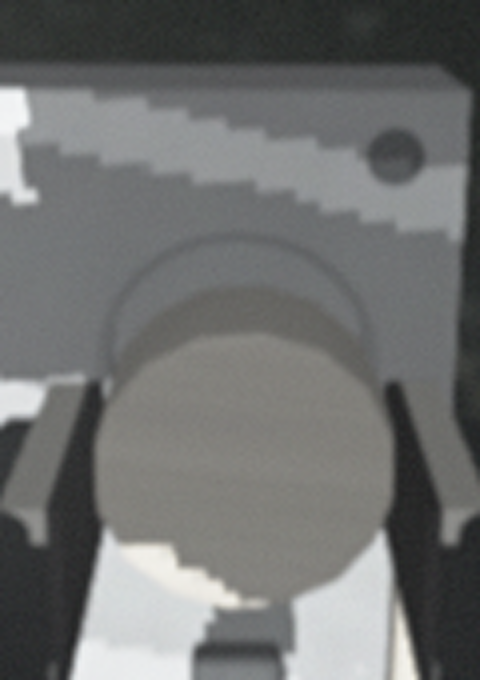

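View pics/s8.png

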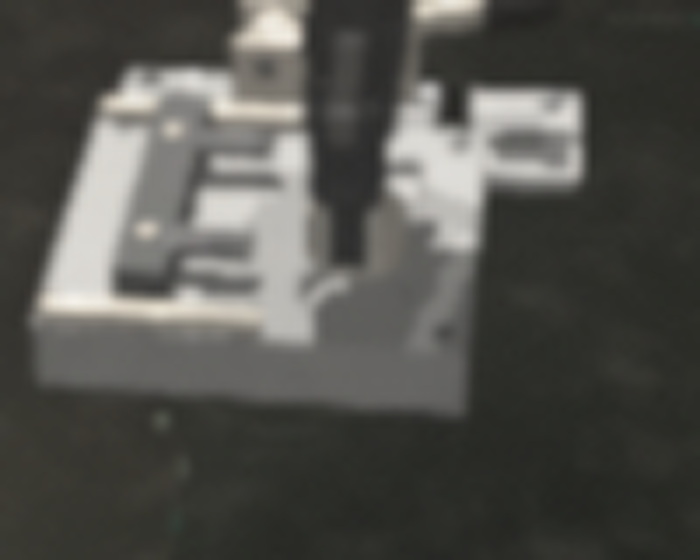

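The front arc of the nest ring shows beyond the disc, from (102,345) over (238,230) to (374,345) in the crop. I'll fit that arc.

```bash
cat > fit.py <<'E'
from h import *
from scipy.optimize import least_squares
def run(off=(0,0)):
    f=imaging.grab_frame("wrist");s=robot.get_state();g=cv2.GaussianBlur(cv2.cvtColor(f["img"],cv2.COLOR_RGB2GRAY),(0,0),.6).astype(float)
    R=s["tcp_rot"];tcp=s["eef_pos"]
    c0=np.array([.5475,-.0425])
    P=[]
    for a in np.radians(np.arange(180-58,180+59,4)):
        a-=np.radians(4)
        rs=np.arange(.0185,.0262,.0002)
        v=[]
        for r in rs:
            u,w=proj(f,(c0[0]+r*np.cos(a),c0[1]+r*np.sin(a),.0295))
            v.append(cv2.getRectSubPix(g.astype(np.float32),(1,1),(float(u),float(w)))[0,0])
        v=np.array(v);i=v[3:-3].argmin()+3
        dep=min(v[:i].max(),v[i:].max())-v[i]
        if dep>2:P.append((c0[0]+rs[i]*np.cos(a),c0[1]+rs[i]*np.sin(a),rs[i],dep))
    P=np.array(P)
    r=least_squares(lambda q:np.hypot(P[:,0]-q[0],P[:,1]-q[1])-.0222,[*c0],loss="soft_l1",f_scale=.0004)
    r3=least_squares(lambda q:np.hypot(P[:,0]-q[0],P[:,1]-q[1])-q[2],[*c0,.022],loss="soft_l1",f_scale=.0004)
    print(len(P),"nest fixR",r.x,"freeR",r3.x, "rms",np.sqrt(np.mean(r.fun**2)))
    print("tcp",tcp,"nest(fixR)-tcp tool mm",R.T@np.array([r.x[0]-tcp[0],r.x[1]-tcp[1],0])*1000,"t",s["t"])
    zt=tcp[2]+.0133
    Zd=lambda x,y:(190+(x+.5)/4-.5,130+(y+.5)/4-.5)
    print("tcp proj at top plane",proj(f,(tcp[0],tcp[1],zt)))
    return f,s
if __name__=="__main__":
    f,s=run();tcp=s["eef_pos"];zt=tcp[2]+.0133
    Zd=lambda x,y:(190+(x+.5)/4-.5,130+(y+.5)/4-.5)
    q=[onz(f,*Zd(*p),zt) for p in((96,470),(394,470),(245,331),(245,609))]
    c=np.array([(q[2]+q[3])[0]/2,(q[0]+q[1])[1]/2,zt]);print("disc",c,s["tcp_rot"].T@(c-tcp)*1000,np.linalg.norm(q[0]-q[1]),np.linalg.norm(q[2]-q[3]))
E
python3 fit.py
```

```text
30 nest fixR [ 0.54829859 -0.0415237 ] freeR [ 0.54776784 -0.04150345  0.0217416 ] rms 0.00014844365779925433
tcp [ 0.54814872 -0.04214003  0.05577902] nest(fixR)-tcp tool mm [-1.08404057e-01  6.24956964e-01 -2.88038915e-05] t 5.55
tcp proj at top plane (np.float64(248.09098139351295), np.float64(249.76043442982746))
disc [ 0.54750774 -0.04062181  0.06907902] [  0.69470288   1.46344347 -13.3034429 ] 0.03801734655607125 0.0393861249457263
```

arm_command:
  motion:
    - [-0.6,-1.0,6,0,0,0,170]
    - [-0.6,-1.0,12,0,0,0,170]
    - [-0.6,-1.0,16,0,0,0,170]
    - [-0.6,-1.0,18,0,0,0,170]
    - [-0.6,-1.0,18,0,0,0,170]

```text
t: 6.05
eef_pos: [0.5486, -0.0432, 0.0374]
tcp_rot: [[-0.998, 0.067, 0.003], [0.067, 0.998, -0.001], [-0.003, -0.0, -1.0]]
wrist_force: [-0.7, 0.4, -1.2]
width: 0.0379
```

Run:
```python
from h import *
f=imaging.grab_frame("wrist");save("w9",f,(190,130,310,300),4)
s=robot.get_state();print(s["eef_pos"],s["t"],s["wrist_force"])
f=imaging.grab_frame("side");save("s9",f,(220,170,320,250),7)
```

```text
[ 0.54869779 -0.04319452  0.03763899] 6.1 [ 0.22464433 -0.35572002 -1.06190755]
```

View pics/w9.png

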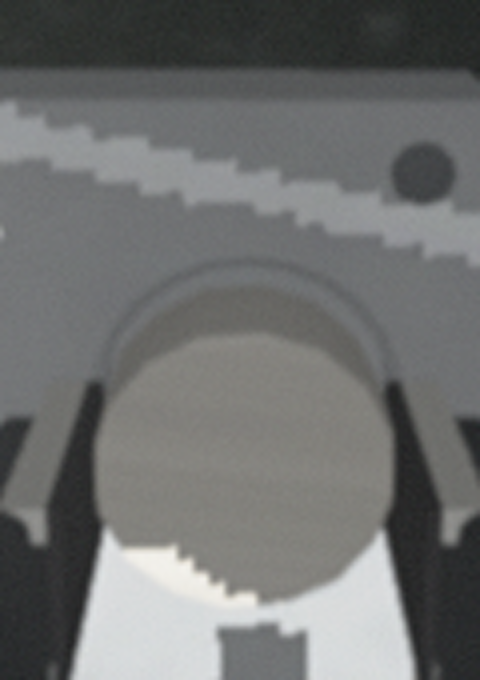

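View pics/s9.png

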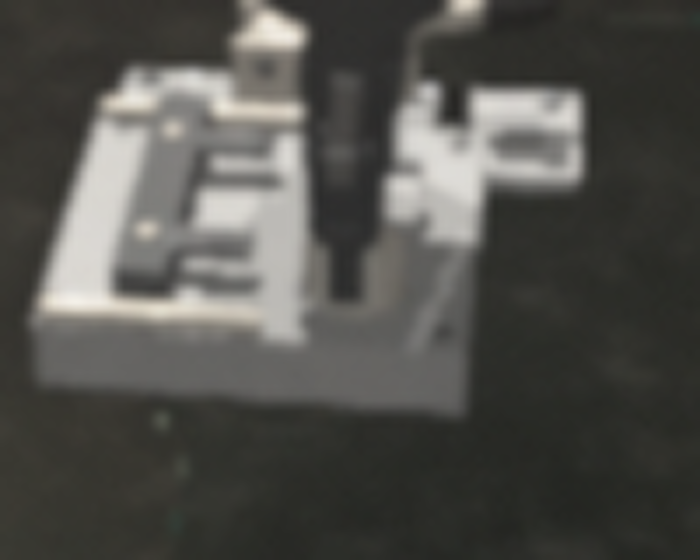

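The disc underside is about 1 mm above the stage. The ring centre is near column 250 and the disc base near 246, with a slightly wide front gap, so I'll correct by about 0.5 mm on both axes and descend.

arm_command:
  motion:
    - [0.5,0.6,0,0,0,0,170]
    - [0.5,0.6,1.5,0,0,0,170]
    - [0.5,0.6,3,0,0,0,170]
    - [0.5,0.6,4,0,0,0,170]
    - [0.5,0.6,4,0,0,0,170]

```text
t: 6.65
eef_pos: [0.5483, -0.0426, 0.0336]
tcp_rot: [[-0.998, 0.067, 0.003], [0.067, 0.998, -0.001], [-0.003, -0.001, -1.0]]
wrist_force: [-0.5, -0.1, -1.4]
width: 0.0382
```

Run:
```python
from h import *
f=imaging.grab_frame("wrist");save("w10",f,(190,130,310,300),4)
s=robot.get_state();print(s["eef_pos"],s["t"],s["wrist_force"],s["moment"])
```

```text
[ 0.54831287 -0.04262051  0.03370378] 6.7 [ 0.50362729  0.56807234 -1.22029405] [0.01434739 0.05168757 0.00152427]
```

View pics/w10.png

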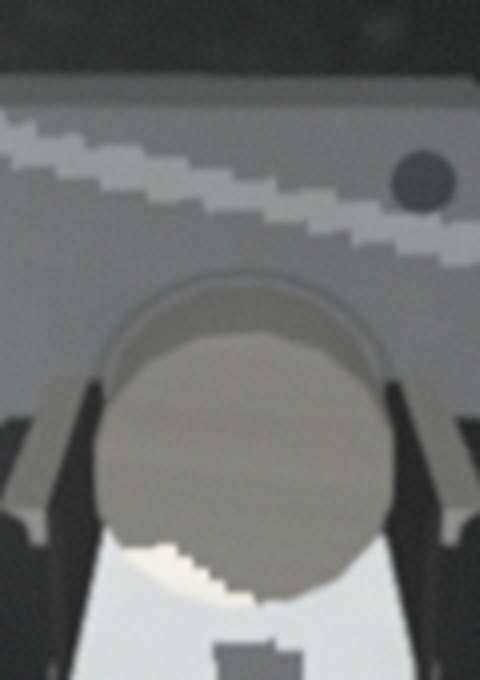

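The disc is about 3 mm into the nest, centred and with no contact force. I'll continue down.

arm_command:
  motion:
    - [0,0,1,0,0,0,170]
    - [0,0,2,0,0,0,170]
    - [0,0,3,0,0,0,170]
    - [0,0,4,0,0,0,170]
    - [0,0,4.3,0,0,0,170]

```text
t: 7.2
eef_pos: [0.5483, -0.0426, 0.0293]
tcp_rot: [[-0.998, 0.067, 0.003], [0.067, 0.998, -0.001], [-0.003, -0.001, -1.0]]
wrist_force: [-0.0, -0.1, -2.2]
width: 0.038
```

Run:
```python
from h import *
f=imaging.grab_frame("wrist");save("w11",f,(190,130,310,300),4)
s=robot.get_state();print(s["eef_pos"],s["t"],s["wrist_force"],s["moment"])
f=imaging.grab_frame("side");save("s11",f,(220,170,320,250),7)
```

```text
[ 0.54829715 -0.04260864  0.02927892] 7.25 [-0.32022422 -0.2195172  -0.8953368 ] [-0.0307397   0.02348283  0.05669357]
```

View pics/w11.png

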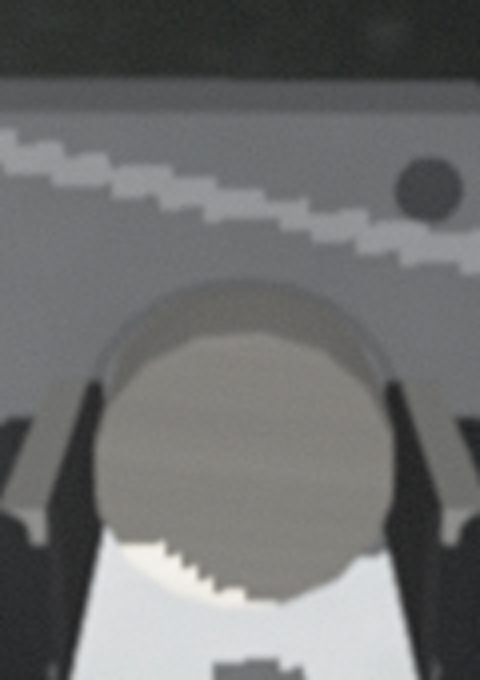

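View pics/s11.png

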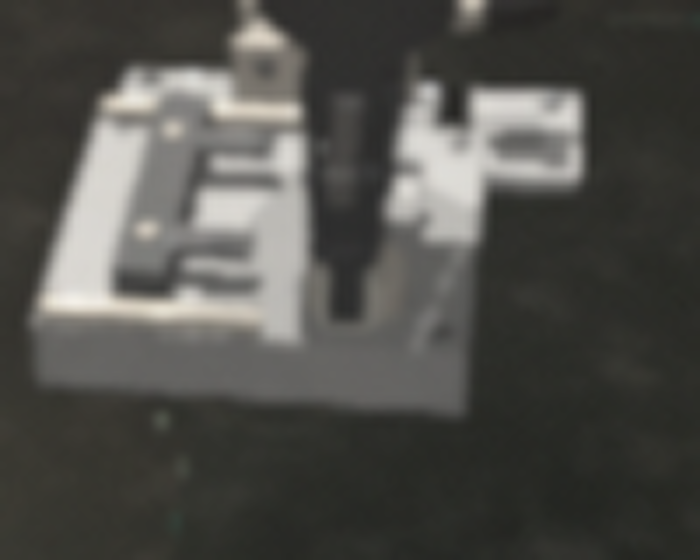

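arm_command:
  motion:
    - [0,0,0.5,0,0,0,170]
    - [0,0,0.5,0,0,0,170]
    - [0,0,0.5,0,0,0,60]
    - [0,0,0.5,0,0,0,60]
    - [0,0,0.5,0,0,0,60]

```text
t: 7.8
eef_pos: [0.5484, -0.0426, 0.0289]
tcp_rot: [[-0.998, 0.067, 0.003], [0.067, 0.998, -0.001], [-0.003, -0.001, -1.0]]
wrist_force: [0.1, -0.4, -0.9]
width: 0.0653
```

arm_command:
  motion:
    - [0,0,0,0,0,0,60]
    - [0,0,-10,0,0,0,60]
    - [0,0,-30,0,0,0,60]
    - [0,0,-55,0,0,0,60]
    - [0,0,-85,0,0,0,60]

```text
t: 8.3
eef_pos: [0.5477, -0.0425, 0.1151]
tcp_rot: [[-0.998, 0.067, 0.002], [0.067, 0.998, -0.001], [-0.003, -0.0, -1.0]]
wrist_force: [0.1, -0.9, -0.6]
width: 0.0654
```

Run:
```python
from h import *
s=robot.get_state();print(s["eef_pos"],s["t"],s["wrist_force"],s["width"])
f=imaging.grab_frame("wrist");save("w12",f,(150,90,350,310),2.7)
f=imaging.grab_frame("side");save("s12",f,(220,170,320,250),7)
```

```text
[ 0.54772654 -0.04245518  0.11508123] 8.3 [ 0.0572362  -0.87285048 -0.62673632] 0.0654332698603337
```

View pics/w12.png

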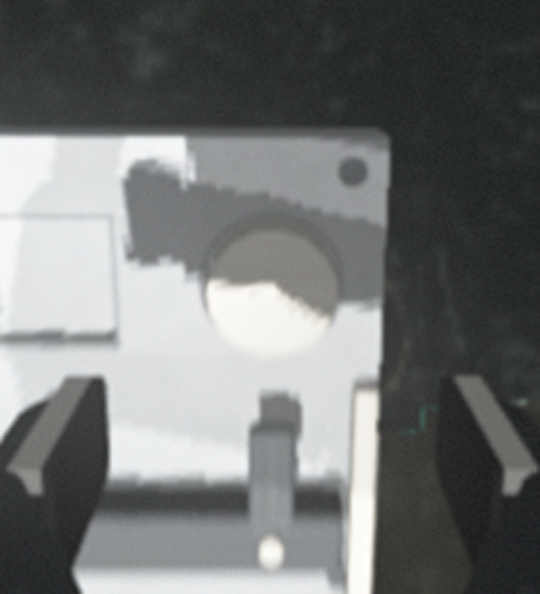

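View pics/s12.png

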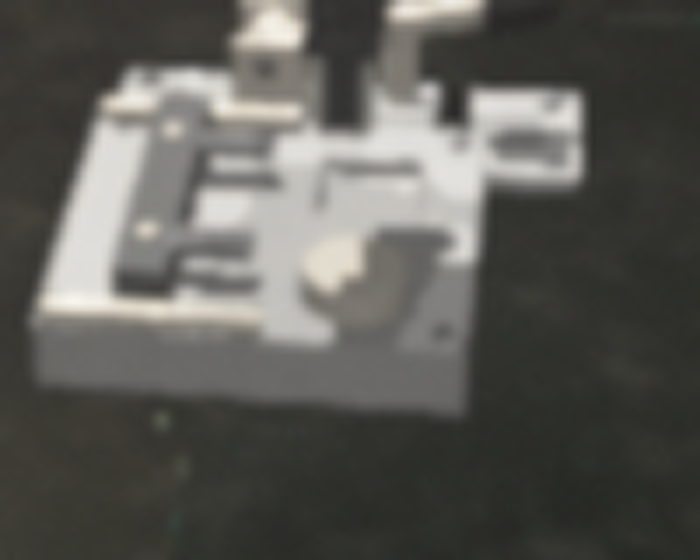

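The disc sits flat and centred in the round nest with the lever still up. Next, shut the fingers and go above the pad.

Run:
```python
from h import *
s=robot.get_state();print(s["t"],s["eef_pos"],tool(np.array([.481,-.1834,.125])-s["eef_pos"]))
```

```text
8.4 [ 0.54984358 -0.04296353  0.1182931 ] [  59.25811132 -144.72749104   -7.01806012]
```

arm_command:
  motion:
    - [10,-25,-7,0,0,0,120]
    - [25,-65,-7,0,0,0,180]
    - [42,-105,-7,0,0,0,255]
    - [55,-135,-7,0,0,0,255]
    - [59,-145,-7,0,0,0,255]

```text
t: 8.9
eef_pos: [0.48, -0.1859, 0.125]
tcp_rot: [[-0.998, 0.07, 0.01], [0.069, 0.998, -0.003], [-0.011, -0.003, -1.0]]
wrist_force: [0.3, 0.8, -0.2]
width: 0.0002
```

arm_command:
  motion:
    - [0,0,0,0,0,0,255]
    - [0,0,0,0,0,0,255]
    - [0,0,0,0,0,0,255]
    - [0,0,0,0,0,0,255]

```text
t: 9.3
eef_pos: [0.4804, -0.1849, 0.125]
tcp_rot: [[-0.998, 0.068, 0.011], [0.068, 0.998, -0.003], [-0.011, -0.002, -1.0]]
wrist_force: [-0.3, -0.6, -0.3]
width: -0.0001
```

Run:
```python
from h import *
s=robot.get_state();print(s["eef_pos"],s["t"],s["wrist_force"],s["width"],tool(np.array([.481,-.1834,.075])-s["eef_pos"]))
f=imaging.grab_frame("wrist");save("w13",f)
print(proj(f,s["eef_pos"]),proj(f,(.4837,-.1836,.084)))
f=imaging.grab_frame("side");save("s13",f,(210,120,330,250),4.5)
f=imaging.grab_frame("top");save("t13",f,(230,150,330,250),6)
```

```text
[ 0.48039854 -0.18490381  0.12499245] 9.3 [-0.2971698  -0.58735351 -0.29314669] -0.00011516552476825318 [3.75325642e-02 1.66562856e+00 4.99909290e+01]
(np.float64(248.37853874993357), np.float64(238.10237133232428)) (np.float64(251.15035297033134), np.float64(215.63209581862108))
```

View pics/w13.png

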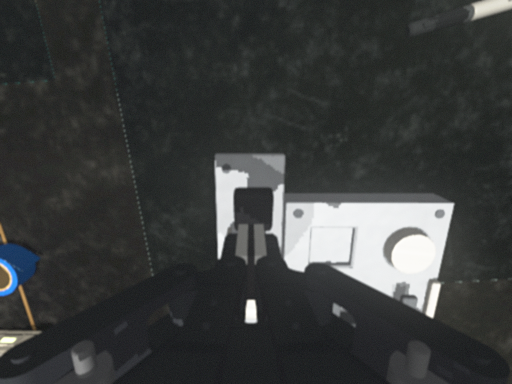

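View pics/s13.png

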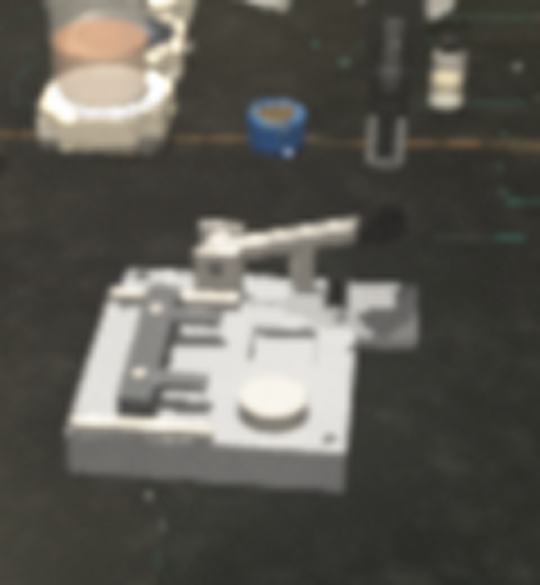

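The fingers are over the pad (pad centre about (253,207), tips at column 251) and the disc still looks flat. I'll press slowly.

arm_command:
  motion:
    - [0,1.6,15,0,0,0,255]
    - [0,1.6,30,0,0,0,255]
    - [0,1.6,38,0,0,0,255]
    - [0,1.6,44,0,0,0,255]
    - [0,1.6,48,0,0,0,255]

```text
t: 9.95
eef_pos: [0.4808, -0.1838, 0.077]
tcp_rot: [[-0.998, 0.068, 0.01], [0.068, 0.998, -0.003], [-0.01, -0.003, -1.0]]
wrist_force: [-2.0, 0.1, 4.8]
width: -0.0003
```

arm_command:
  motion:
    - [0,0,3,0,0,0,255]
    - [0,0,6,0,0,0,255]
    - [0,0,9,0,0,0,255]
    - [0,0,11,0,0,0,255]
    - [0,0,11,0,0,0,255]

```text
t: 10.45
eef_pos: [0.4807, -0.1839, 0.066]
tcp_rot: [[-0.998, 0.068, 0.01], [0.068, 0.998, -0.003], [-0.01, -0.003, -1.0]]
wrist_force: [-3.9, -0.0, 5.2]
width: -0.0001
```

Run:
```python
from h import *
s=robot.get_state();print(s["eef_pos"],s["t"],s["wrist_force"])
f=imaging.grab_frame("side");save("s14",f,(210,120,330,250),4.5)
```

```text
[ 0.48067891 -0.18392622  0.06603117] 10.45 [-3.87156351 -0.01849811  5.20347547]
```

View pics/s14.png

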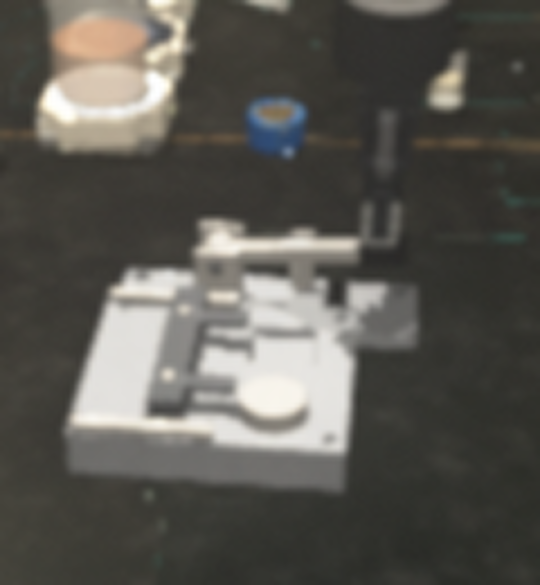

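The lever is nearly level and the tongue is advancing freely. About 8 mm more should reach level.

arm_command:
  motion:
    - [0,0,2,0,0,0,255]
    - [0,0,4,0,0,0,255]
    - [0,0,6,0,0,0,255]
    - [0,0,7.5,0,0,0,255]
    - [0,0,7.5,0,0,0,255]

```text
t: 11.0
eef_pos: [0.4804, -0.184, 0.0588]
tcp_rot: [[-0.998, 0.068, 0.009], [0.068, 0.998, -0.003], [-0.009, -0.003, -1.0]]
wrist_force: [-4.9, 0.3, 6.6]
width: -0.0002
```

arm_command:
  motion:
    - [0,0,0.5,0,0,0,255]
    - [0,0,0.5,0,0,0,255]
    - [0,0,0.5,0,0,0,255]

```text
t: 11.3
eef_pos: [0.4803, -0.1839, 0.0586]
tcp_rot: [[-0.998, 0.068, 0.009], [0.068, 0.998, -0.004], [-0.009, -0.003, -1.0]]
wrist_force: [-2.9, 0.5, 5.1]
width: 0.0001
```

Run:
```python
from h import *
s=robot.get_state();print(s["eef_pos"],s["t"],s["wrist_force"])
f=imaging.grab_frame("side");save("s15",f,(240,160,320,225),9)
n=np.array([.5484,-.0426]);X=np.array([.9977,-.068])
for d in(-25,0,15,25,40):p=n+X*d/1000;print("tongue",d,[(x+.0) for x in proj(f,(*p,.047))])
f=imaging.grab_frame("wrist");save("w15",f)
f=imaging.grab_frame("top");save("t15",f,(230,150,330,250),6)
```

```text
[ 0.48028799 -0.18394211  0.05863514] 11.3 [-2.85385534  0.47788785  5.13696578]
tongue -25 [np.float64(279.936882366112), np.float64(206.51917230262103)]
tongue 0 [np.float64(270.6451537245588), np.float64(205.9101242485246)]
tongue 15 [np.float64(265.0941276333024), np.float64(205.5462692792782)]
tongue 25 [np.float64(261.40339439170185), np.float64(205.30435154946704)]
tongue 40 [np.float64(255.88215664505262), np.float64(204.94244912683683)]
```

View pics/s15.png

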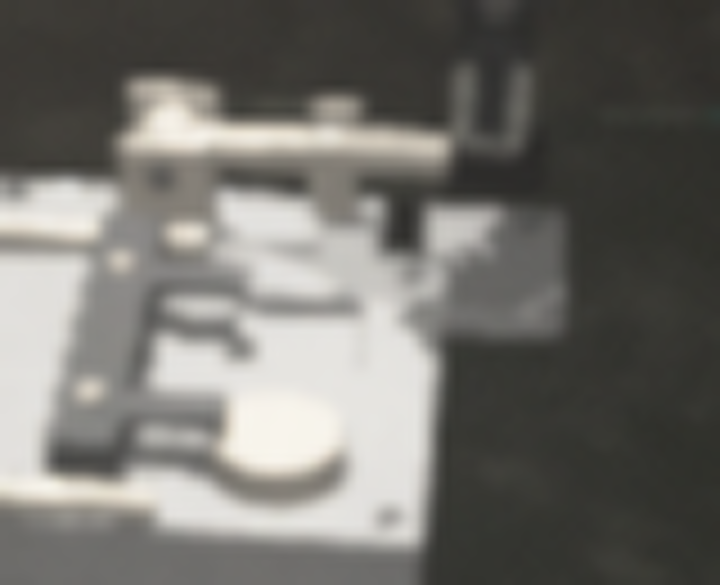

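View pics/w15.png

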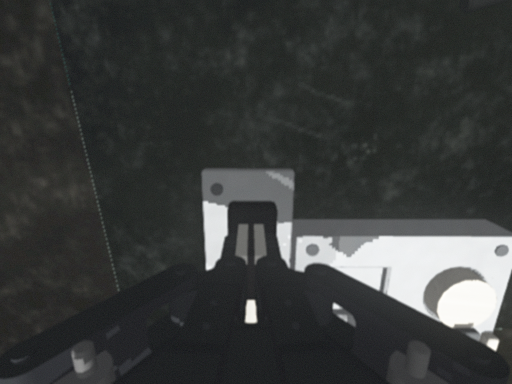

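Run:
```python
from h import *
f=imaging.grab_frame("top");c,s=blob(f,(0,0,1,1),-1)if 0 else (None,None)
save("t16",f,(230,150,330,250),6)
s=robot.get_state();print(s["eef_pos"],s["t"],s["wrist_force"],s["qd"].round(2))
```

```text
[ 0.48028892 -0.18396593  0.05865664] 11.5 [-4.29426389  1.14991518  5.80317544] [-0.04 -0.05  0.04  0.06 -0.1  -0.06]
```

View pics/t16.png

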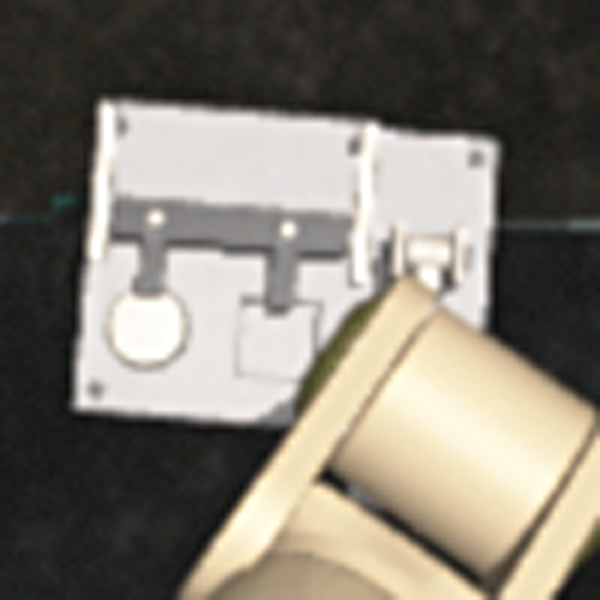

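The top view puts the tongue front about 16–18 mm from the disc axis, so the joint is roughly 0.21–0.24. I'll press 1.5 mm more to centre it.

arm_command:
  motion:
    - [0,0,0.8,0,0,0,255]
    - [0,0,1.6,0,0,0,255]
    - [0,0,1.6,0,0,0,255]
    - [0,0,1.6,0,0,0,255]

```text
t: 11.9
eef_pos: [0.4802, -0.1839, 0.0574]
tcp_rot: [[-0.998, 0.068, 0.009], [0.068, 0.998, -0.004], [-0.009, -0.003, -1.0]]
wrist_force: [-3.5, 0.3, 6.8]
width: -0.0
```

Run:
```python
from h import *
f=imaging.grab_frame("side");save("s17",f,(240,160,320,225),9)
f=imaging.grab_frame("top");save("t17",f,(230,150,330,250),6)
s=robot.get_state();print(s["eef_pos"],s["t"],s["wrist_force"],s["qd"].round(2))
```

```text
[ 0.48018776 -0.183958    0.05742159] 12.0 [-3.45959662  1.1958003   6.18862083] [-0.1  -0.02  0.11  0.1  -0.13 -0.1 ]
```

View pics/s17.png

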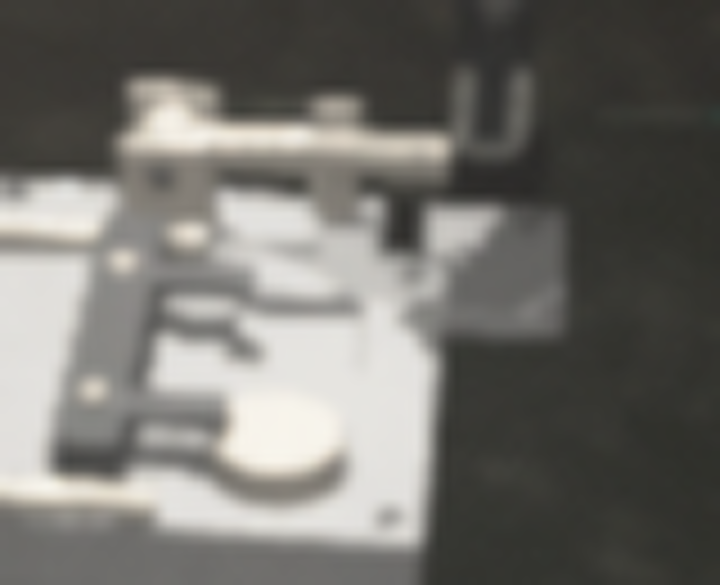

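View pics/t17.png

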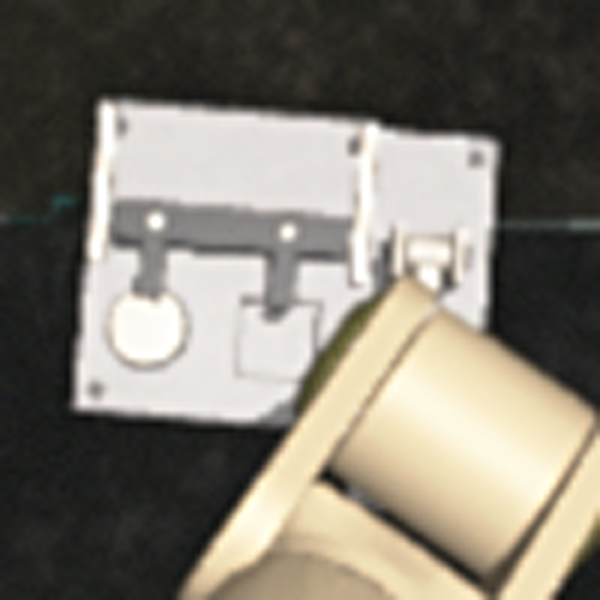

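The lever looks level, the tongue front now overlaps the disc edge at (150,297), and the disc is flat in its nest. Handing in.

```bash
python3 -c "
from workcell import robot
print(robot.hand_in())
s=robot.get_state();print(s['t'],s['eef_pos'],s['wrist_force'])"
```

```text
the job is handed in; nothing more can be done
None
the job is handed in; nothing more can be done
```

The disc is seated in the round nest and released, and I handed the job in at 12 s with the shut fingers still pressing the lever's black pad.

- **Disc:** it went down to the nest floor without any contact force. The later side and top views showed it flat, and the clamp tongue slid over it without being blocked.
- **Lever:** the fingertips were at 57.4 mm (57 mm is level), with about 6 N upward on the wrist. In the side view the lever looked parallel to the stage, and it never came near the bottom stop.
- **Lever angle, by check:** tip height gives about 0.25 rad. The tongue position read slightly lower: 0.21–0.24 rad from the top view, before I pressed the last 1.5 mm. I did not re-measure it afterwards. All of these are inside the 0.19–0.31 band.
- **Bystanders:** I touched none of the square block, timer or tape roll, but did not re-measure their positions at the end.
- **Disagreements:** the wrist camera read about 1–1.5 mm off along the jaw axis, so I set the final disc alignment from the visible nest ring. The side camera's nest position was about 10 mm off in y from the other views, and I ignored it.

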